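Load two battery packs into the sprung charging magazine

ROBOT

A 6-joint arm with a two-finger parallel gripper is mounted at the origin on the work surface. World frame = base frame: x ahead of the robot, y to its left, z up, the work surface at z = 0. Lengths are in mm, angles in rad, forces in N, time in s.
With the tool pointing down it reaches from about 350 to 975 mm from the base axis. Payload 7.1 kg.
Tool frame: the origin (TCP) lies at the very end of the fingers, on their centre line; the grasp point (between the pads) lies 19 mm behind it; y points along the fingers, z is the direction in which the jaws open and shut, and the axes are right-handed (so a half turn about y gives the same grasp; the last joint's range is limited). The gripper opens to 88 mm and grips with 3 to 60 N. Pads are 20 mm wide; open, the fingers measure 115 mm over their backs; the gripper's body (75 mm by 178 mm) begins 61 mm behind the grasp point.
Start: joints at [-1.245, 0.423, 1.63, -0, 1.089, -0.019], TCP at [211.272, -588.191, 222.675] pointing down, gripper open.
Joint ranges: [-3, 3], [-0.9, 2.11], [0.09, 2.58], [-1.31, 4.45], [0.11, 2.69], [-2.54, 2.54]. Speed limits (rad/s): [2.39, 2.39, 3.01, 3.14, 3.14, 3.14].

INTERFACE

Orientations are given as a rotation vector (axis times angle).
In Python, from workcell import ctrl gives the robot as it stands.
- The arm moves only by the shell command python3 -m jog 'ROWS'. ROWS is JSON, a list of rows, each a list of 3 entries, a list of its own where there are three numbers: the opening, from 0 (shut) to 1 (fully open), then the shift along the tool's x, y, z in cm, then the turn, a rotation vector about the tool's x, y, z in rad. In form: [[claw, [dx, dy, dz], [wx, wy, wz]], ...]. A call has 1 to 8 rows; each row is the pose to reach, as a shift and turn from the pose commanded when the call began, along the tool's axes at that moment; what a row does not reach only later rows make up. A row lasts 1/10 s, in which the tool goes at most 50 mm and 8.59 degrees, less where a joint would pass 70% of its speed; a pose out of reach is approached as far as the arm can. A call with a gripper value outside its range is refused whole. The fingers move at their own pace and stop on an object; the grip force is fixed at half the most. Time passes only in rows, so rows that repeat a pose let the fingers close. It gives the time, the measured TCP pose, the force and the opening at its end, in the units of the state.
- ctrl.get_obs(): the state, without advancing time (a new reading comes with each control period).
- ctrl.get_image(name): name is "scene" or "top" or "wrist"; returns a dict with "color" (400x640x3 uint8, red, green, blue), "z_map" (400x640 float32, mm along the optical axis (not along the pixel's ray), 0 where there is no reading), "fx", "fy", "cx", "cy" (pixels), "pose" (4x4, takes a point from camera to world coordinates). Camera axes: x right, y down, z forward; pixel columns grow to the right and rows downward; lengths in mm; the calibration is good to about 2 mm. A picture is of the moment at which its call begins.
- ctrl.close_job(): hands the job in, once; it reports no verdict.
The state is a dict: "t": time; "qpos": joint angles; "qvel": joint speeds; "joint_torque": joint torques, N m; "ee_pos": TCP position; "orientation": TCP orientation; "ft_force": force on the tool from outside, world axes, zero at the start; "moment": the same for the moment, N m; "width": finger opening in mm.
Only numpy, scipy, OpenCV 4.12 (cv2) and the standard library are available. Lean on these libraries where they do the work, as an engineer would, in place of code of your own. Each camera call takes 0.05 s, during which the arm holds its last target.

TASK

Load the charging magazine: first lay the green battery pack flat on its sprung platform and push it down until both spring catches snap shut over it, then do the same with the blue pack on top of the green one. Each pack must lie with its brass contacts towards the end of the magazine with the brass-topped catch housing and brass rails. The orange pack is faulty: leave it and everything else on the bench where it is.

Things in the scene. Friction and masses are not known exactly. Their poses are not given: they have to be found in the camera images.
- magazine: charging magazine, fixed: grey base plate 210 (x) x 110 (y) x 12 mm with four aluminium corner guides, a catch in a black housing at each end and a sprung yellow platform. Origin: centre of the base's underside; x along its length towards the end with brass rails and brass-topped housing (the other has a grey top), z up. Housings: |x| 73 to 103 mm, 44 mm wide, up to 127 mm above the bench.
- opening (a point): centre of the guides' open top, 147 mm above the bench, on the magazine's vertical axis. Room for one pile of packs between the guides: 114 (x) x 64 (y) mm, 2 mm play all round a pack. The guides are straight up to 132 mm above the bench, then flare outwards to 147 mm. Both long sides are open for |x| < 41 mm: fingers can stay beside a pack there, down to the base plate.
- mouth (a point): point on the magazine's vertical axis at the height of the flat underside of the catches, 100 mm above the bench. A pack laid in comes to rest with its underside 102 to 112 mm above the bench, on the platform or the sloping catch noses. Push its top down to 3 to 6 mm below this point, with 7 to 14 N: the catches snap over it and the spring then holds its top up against them.
- lift (a joint): sinking of the yellow platform (90 x 50 mm) in m: 0 empty (its top 114 mm above the bench, above the catches), 0.090 at its bottom stop. The spring pushes up with about 200 N/m times the sinking plus 3 N. About 0.048 with one pack caught, 0.082 with two; pushing 3 to 6 mm beyond these makes the catches snap.
- catch_front (a joint): outward slide in m of the steel catch at the magazine's -x end: 0 shut (its nose overhangs a pack's end by about 5 mm; its upper face slopes 45 degrees), 0.004 to 0.008 while a pack passes, 0.012 at most. A weak spring (1 to 2 N) shuts it; a pack pushed down opens it. Both catches are linked and slide together.
- catch_rear (a joint): the same for the catch at the magazine's +x end (brass-topped housing).
- green_pack: a rechargeable battery pack for a portable instrument: a flat rigid block 110 x 60 x 34 mm, about 0.36 kg, green with a black band; two brass contact strips at its +x end, seen on the top and end faces. Origin: centre of the underside; x along its length towards the contacts, z up. It goes in first, at the bottom.
- blue_pack: a rechargeable battery pack for a portable instrument: a flat rigid block 110 x 60 x 34 mm, about 0.36 kg, blue with a black band; two brass contact strips at its +x end, seen on the top and end faces. Origin: centre of the underside; x along its length towards the contacts, z up. It goes in second, on top.
- orange_pack: a rechargeable battery pack for a portable instrument: a flat rigid block 110 x 60 x 34 mm, about 0.36 kg, orange with a black band; two brass contact strips at its +x end, seen on the top and end faces. Origin: centre of the underside; x along its length towards the contacts, z up. Faulty: it is to be left where it is.
- green_contacts (a point): middle of the upper edge of the green pack's contact end (its +x end, 55 mm from its centre, 34 mm above its underside)
- blue_contacts (a point): the same point on the blue pack
- bottle: a closed green bottle with a label, 64 mm across, 190 mm tall, standing upright; to be left alone.
- bowl: a white bowl, 100 mm across, 40 mm tall; to be left alone.
- spool: a grey wire spool standing on end, 70 mm across, 55 mm tall; to be left alone.
- meter: a yellow hand-held multimeter lying on its back, 80 (x) x 160 (y) x 37 mm; to be left alone.
- screwdriver: a screwdriver with a red handle lying on the bench, its length (about 200 mm) along its x; to be left alone.
- carton: a small cardboard carton with a green band, 70 (x) x 130 (y) x 46 mm; to be left alone.

How it is judged (in metres and radians):
On the way, in this order (a step that is already met when the one before it is completed fails the run):
1. the green pack, alone, pushed down with both catches shut over it, contacts the right way (z of green_pack in the frame of magazine between 0.054 and 0.0685 m and horizontal distance between green_pack and mouth below 0.006 m and x of green_contacts in the frame of magazine above 0.045 m and angle between green_pack's own z axis and vertical below 0.1 rad and value of joint each of catch_front, catch_rear below 0.003 m), for 0.2 s.
2. the blue pack pushed down on top of the green one, both catches shut over it (z of green_pack in the frame of magazine between 0.02 and 0.0355 m and horizontal distance between each of green_pack, blue_pack and mouth below 0.006 m and x of each of green_contacts, blue_contacts in the frame of magazine above 0.045 m and angle between each of green_pack, blue_pack's own z axis and vertical below 0.1 rad and z of blue_pack in the frame of magazine between 0.054 and 0.0685 m and value of joint each of catch_front, catch_rear below 0.003 m), for 0.2 s.
At the end, for the whole second after the job is handed in: Green pack at the bottom, blue directly on it in the magazine, flat (0.1 rad), within 6 mm of its axis, contacts towards its brass end, the blue top under the catches (2.5 mm tolerance), both catches shut (3 mm), packs at rest (all of step 2 and linear speed of each of green_pack, blue_pack below 0.02 m/s); the robot touches nothing.
It fails at once if the faulty orange pack is shifted by more than 20 mm (distance of orange_pack from where it was at the start of the episode above 0.02 m).
It fails at once if anything else on the bench (bottle, bowl, spool, meter, screwdriver, carton) is shifted by more than 30 mm (distance of any of bottle, bowl, spool, meter, screwdriver, carton from where it was at the start of the episode above 0.03 m).
It fails at once if the bottle is tipped over (angle between bottle's own z axis and vertical above 0.5 rad).
It also fails if it takes over 70 s, if anything falls off the work surface, if the arm or the gripper's body presses on something with over 40 N, if the wrist force passes 120 N, or if a joint passes its speed limit or range.

## Working session

There is one attempt and no reset: what is moved stays moved. The work goes in short steps, Python scripts to look and compute and a shell command to move; the robot and the scene stay as the last step left them, time stands still between calls to the robot, and variables do not carry over. Pictures are saved under pics/ and viewed, and the job is handed in when it is done.

```bash
ls; mkdir -p pics; python3 - <<'E'
from workcell import ctrl
import cv2,numpy as np
o=ctrl.get_obs(); print(o)
for n in ['scene','top']:
    im=ctrl.get_image(n); cv2.imwrite(f'pics/{n}0.png',im['color'][:,:,::-1]); print(n,im['fx'],im['cx'],im['cy'],np.round(im['pose'],3).tolist())
E
```

```text
pics
{'t': 0.0, 'qpos': array([-1.24505050e+00,  4.23825018e-01,  1.63068726e+00,  1.53819999e-06,
        1.08860828e+00, -1.89865517e-02]), 'qvel': array([ 0.00146877,  0.00105339,  0.00140636,  0.00029995,  0.00044246,
       -0.00013481]), 'joint_torque': array([ 9.30948408e-04, -5.44626367e+01, -2.73671436e+01,  6.43239263e-02,
        2.26484664e-02, -1.25785286e-04]), 'ee_pos': array([ 211.06907591, -587.68726395,  221.91266051]), 'orientation': array([-0.35438806,  2.03580363, -2.03268537]), 'ft_force': array([ 0.57270808, -0.58530629,  0.26824657]), 'moment': array([-0.06691105, -0.03186889,  0.01173012]), 'width': 87.76253039792142}
scene 434.3621272270987 312.67064790924104 205.25935132061352 [[-0.821, 0.421, -0.386, 988.263], [0.571, 0.625, -0.532, 656.892], [0.017, -0.657, -0.754, 1050.522], [0.0, 0.0, 0.0, 1.0]]
top 432.4788569153281 322.0201367931963 207.3947191883264 [[0.011, -0.991, 0.131, 352.402], [-1.0, -0.012, -0.007, 14.225], [0.009, -0.131, -0.991, 1271.305], [0.0, 0.0, 0.0, 1.0]]
```

View pics/scene0.png

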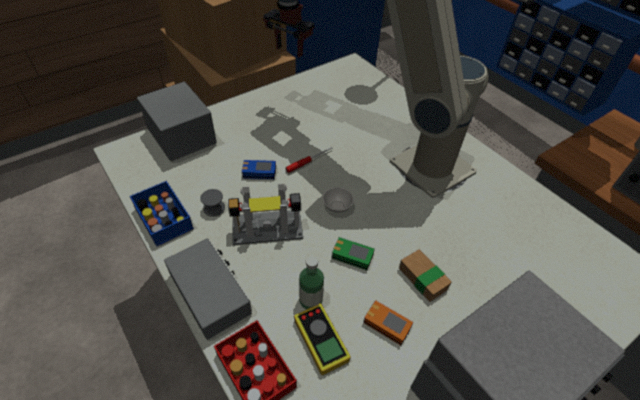

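View pics/top0.png

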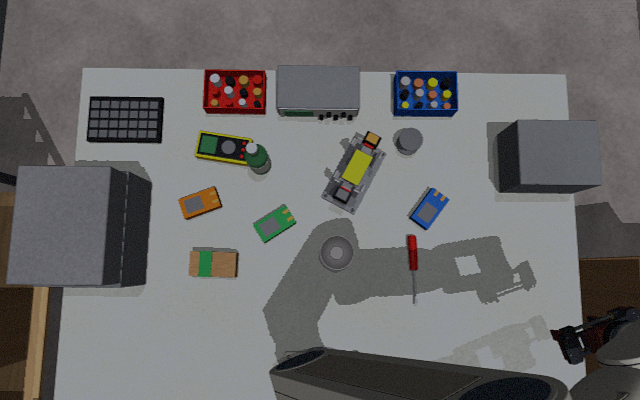

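The top view shows green at (275,223), blue at (429,208), and the magazine at (352,172) with its brass end up-right at (372,140). The bottle is at (258,158) and the bowl at (337,252). Next I'll measure these.

```bash
cat > h.py <<'E'
from workcell import ctrl
import cv2,numpy as np
from scipy.spatial.transform import Rotation as R
def cloud(n):
    im=ctrl.get_image(n); z=im['z_map'].astype(float); v,u=np.indices(z.shape)
    P=np.stack([(u-im['cx'])*z/im['fx'],(v-im['cy'])*z/im['fy'],z],-1)
    W=P@im['pose'][:3,:3].T+im['pose'][:3,3]; W[z<=0]=np.nan
    return im,W
def hsv(im): return cv2.cvtColor(im['color'],cv2.COLOR_RGB2HSV).astype(int)
def rect(p): 
    r=cv2.minAreaRect(p[:,:2].astype(np.float32)); return r
E
python3 - <<'E'
from h import *
im,W=cloud('top'); H=hsv(im)
boxes={'green':(245,195,305,250),'blue':(400,180,460,235),'orange':(170,180,230,225),'mag':(310,120,395,220)}
big=cv2.resize(im['color'][110:260,160:470],None,fx=2.5,fy=2.5,interpolation=cv2.INTER_CUBIC); cv2.imwrite('pics/crop.png',big[:,:,::-1])
for k,(a,b,c,d) in boxes.items():
    p=W[b:d,a:c].reshape(-1,3); h=H[b:d,a:c].reshape(-1,3)
    print(k,'bench z',np.nanmedian(p[np.abs(p[:,2])<10][:,2]))
    if k!='mag':
        m=(p[:,2]>24)&(p[:,2]<45); q=p[m]; print(len(q),np.median(q[:,2]),rect(q))
        br=m&(h[:,0]>15)&(h[:,0]<32)&(h[:,1]>90); print(' brass',br.sum(),p[br].mean(0))
    else:
        m=(h[:,0]>22)&(h[:,0]<36)&(h[:,1]>150)&(h[:,2]>110)&(p[:,2]>100); q=p[m]
        print(m.sum(),np.nanmedian(q,0),rect(q))
        for lo,hi in((5,20),(118,134),(138,156)):
            q=p[(p[:,2]>lo)&(p[:,2]<hi)]; print(lo,len(q),np.median(q,0),rect(q))
for n,(u,v) in dict(bottle=(258,150),bowl=(337,252),spool=(408,141),meter=(225,147),sd=(412,262)).items():
    print(n,np.round(np.nanmedian(W[v-3:v+4,u-3:u+4].reshape(-1,3),0)))
E
```

```text
green bench z -0.6326151362063683
809 33.50656725262297 ((468.32501220703125, 140.61163330078125), (60.20890426635742, 110.60774993896484), 33.4935188293457)
 brass 37 [493.94423382 103.87092993  34.12345089]
blue bench z -0.5392592457187675
800 33.359823311241826 ((518.6087646484375, -309.0817565917969), (60.53962326049805, 111.94876861572266), 53.64716720581055)
 brass 27 [ 554.76244126 -335.11489926   34.74694486]
orange bench z -0.6877647342396358
812 33.393917475997114 ((526.7877807617188, 359.04595947265625), (61.42620086669922, 110.68914794921875), 20.685359954833984)
 brass 376 [529.38119153 348.06972266  33.46537747]
mag bench z -0.3800808852455475
560 [618.3802635  -88.84603269 113.22487568] ((618.4067993164062, -88.8045654296875), (48.43138122558594, 89.57170104980469), 62.187286376953125)
5 1261 [598.87018058 -82.53516825  11.37142368] ((639.8161010742188, -85.005126953125), (248.74539184570312, 297.9203186035156), 89.44154357910156)
118 408 [639.07258782 -89.15996265 125.28061051] ((617.6373291015625, -90.57701110839844), (71.74855041503906, 206.46978759765625), 63.61500930786133)
138 142 [637.6595369  -91.41219498 144.05102574] ((617.8244018554688, -89.06356811523438), (84.4939193725586, 134.52145385742188), 62.52156448364258)
bottle [648. 177. 148.]
bowl [389. -41.   4.]
spool [ 710. -242.   55.]
meter [688. 289.  42.]
sd [ 362. -255.   21.]
```

View pics/crop.png

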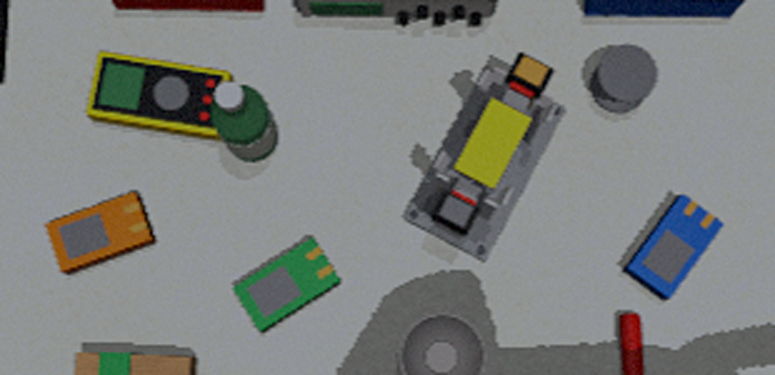

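```bash
cat >> h.py <<'E'
def go(pos,yaw):
    """shift (cm) and turn in tool axes to reach TCP pos, tool y down, tool z at yaw+90 (or -90)"""
    o=ctrl.get_obs(); T=R.from_rotvec(o['orientation'])
    out=[]
    for s in(90,-90):
        a=np.radians(yaw+s); z=np.array([np.cos(a),np.sin(a),0]); y=np.array([0,0,-1.]); x=np.cross(y,z)
        G=R.from_matrix(np.stack([x,y,z],1)); out.append((T.inv()*G).as_rotvec())
    out.sort(key=np.linalg.norm)
    d=T.inv().apply(np.array(pos)-o['ee_pos'])/10
    print('t %.2f'%o['t'],'ee',np.round(o['ee_pos'],1),'F',np.round(o['ft_force'],1),'w %.1f'%o['width'],'q',np.round(o['qpos'],2))
    print('shift',np.round(d,2),'turn',np.round(out[0],3),'alt',np.round(out[1],3))
E
python3 - <<'E'
from h import *
print(np.round(R.from_rotvec(ctrl.get_obs()['orientation']).as_matrix(),2).tolist())
go([468.3,140.6,222],-56.5)
im,W=cloud('top');H=hsv(im)
a,b,c,d=310,120,395,220
p=W[b:d,a:c].reshape(-1,3); q=p[(p[:,2]>122)&(p[:,2]<131)]
ax=np.array([np.cos(np.radians(-27.8)),np.sin(np.radians(-27.8))]); s=(q[:,:2]-[618,-89])@ax
A=np.median(q[(s>75)&(s<103)],0);B=np.median(q[(s<-75)&(s>-103)],0); print(A,B,(A+B)/2,np.degrees(np.arctan2(*(A-B)[[1,0]])))
# scene camera check
im,W=cloud('scene');H=hsv(im); m=(H[...,0]>22)&(H[...,0]<36)&(H[...,1]>150)&(abs(W[...,2]-113)<5)&(abs(W[...,0]-618)<80)&(abs(W[...,1]+89)<80); print('plat',m.sum(),rect(W[m]),np.median(W[m][:,2]))
for n,c in dict(green=(468,141),blue=(518,-309)).items():
    m=(np.hypot(W[...,0]-c[0],W[...,1]-c[1])<75)&(W[...,2]>26)&(W[...,2]<45); print(n,m.sum(),rect(W[m]))
E
```

```text
[[-0.94, -0.0, 0.34], [-0.34, 0.0, -0.94], [0.0, -1.0, -0.0]]
t 0.15 ee [ 211.1 -587.8  222.1] F [0.  1.3 0.5] w 87.9 q [-1.24  0.42  1.63 -0.    1.09 -0.02]
shift [-48.83   0.08 -59.86] turn [1.000e-03 1.331e+00 1.000e-03] alt [ 1.000e-03 -1.811e+00 -1.000e-03]
[ 696.33670982 -131.32822768  125.38403408] [540.0830321  -47.71078521 125.16323805] [618.20987096 -89.51950645 125.27363607] -28.152974310036413
plat 374 ((620.109619140625, -86.61888885498047), (50.872318267822266, 88.35549926757812), 63.7913932800293) 112.89430636426022
green 714 ((469.31573486328125, 142.33966064453125), (64.09587097167969, 110.2904052734375), 32.311607360839844)
blue 451 ((519.06396484375, -307.9075622558594), (68.42241668701172, 110.3860855102539), 53.13893508911133)
```

```bash
python3 -m jog '[[1,[-48.8,0,-59.9],[0,-1.811,0]],[1,[-48.8,0,-59.9],[0,-1.811,0]],[1,[-48.8,0,-59.9],[0,-1.811,0]],[1,[-48.8,0,-59.9],[0,-1.811,0]],[1,[-48.8,0,-59.9],[0,-1.811,0]],[1,[-48.8,0,-59.9],[0,-1.811,0]],[1,[-48.8,0,-59.9],[0,-1.811,0]],[1,[-48.8,0,-59.9],[0,-1.811,0]]]'; python3 -c "
from h import *
go([468.3,140.6,222],-56.5)"
```

```text
t: 1.05
ee_pos: [344.5, -209.2, 222.9]
orientation: [-1.199, 1.224, -1.225]
ft_force: [0.7, 0.2, -0.1]
width: 88.0
t 1.05 ee [ 344.5 -209.2  222.9] F [ 0.7  0.2 -0.1] w 88.0 q [-0.58  0.09  2.09  0.    0.96 -0.55]
shift [-35.22   0.09  11.67] turn [-0.001 -0.605  0.001] alt [-1.000e-03  2.536e+00 -1.000e-03]
```

```bash
python3 -m jog '[[1,[-35.2,0,11.7],[0,-0.605,0]],[1,[-35.2,0,11.7],[0,-0.605,0]],[1,[-35.2,0,11.7],[0,-0.605,0]],[1,[-35.2,0,11.7],[0,-0.605,0]],[1,[-35.2,0,11.7],[0,-0.605,0]],[1,[-35.2,0,11.7],[0,-0.605,0]],[1,[-35.2,0,11.7],[0,-0.605,0]],[1,[-35.2,0,11.7],[0,-0.605,0]]]'; python3 -c "
from h import *
go([468.3,140.6,120],-56.5)"
```

```text
t: 1.85
ee_pos: [471.6, 141.6, 222.9]
orientation: [-1.428, 0.77, -0.771]
ft_force: [1.0, -0.8, 0.1]
width: 87.7
t 1.85 ee [471.6 141.6 222.9] F [ 1.  -0.8  0.1] w 87.7 q [ 0.27  0.23  1.92  0.    0.99 -0.31]
shift [-0.1  10.29 -0.35] turn [-0.002 -0.003 -0.   ] alt [ 0.000e+00  3.139e+00 -3.000e-03]
```

```bash
python3 -m jog '[[1,[-0.1,5,-0.35],[0,0,0]],[1,[-0.1,9,-0.35],[0,0,0]],[1,[-0.1,10.3,-0.35],[0,0,0]],[1,[-0.1,10.3,-0.35],[0,0,0]],[1,[-0.1,10.3,-0.35],[0,0,0]]]'; python3 - <<'E'
from h import *
im,W=cloud('wrist'); cv2.imwrite('pics/w1.png',im['color'][:,:,::-1])
m=(np.hypot(W[...,0]-468,W[...,1]-141)<75)&(W[...,2]>26)&(W[...,2]<42); print(m.sum(),rect(W[m]),np.median(W[m][:,2]))
go([468.3,140.6,10],-56.5)
E
```

```text
t: 2.35
ee_pos: [467.8, 136.9, 120.8]
orientation: [-1.428, 0.773, -0.774]
ft_force: [-0.4, 0.6, -0.2]
width: 88.0
9078 ((468.7832336425781, 141.365478515625), (60.130332946777344, 110.0892562866211), 33.29287338256836) 34.06247317602656
t 2.40 ee [468.2 137.  121.3] F [ 0.4  0.2 -0. ] w 88.0 q [ 0.26  0.38  2.    0.    0.76 -0.32]
shift [-0.31 11.13  0.18] turn [-0.003 -0.006  0.001] alt [-1.000e-03  3.135e+00 -4.000e-03]
```

View pics/w1.png

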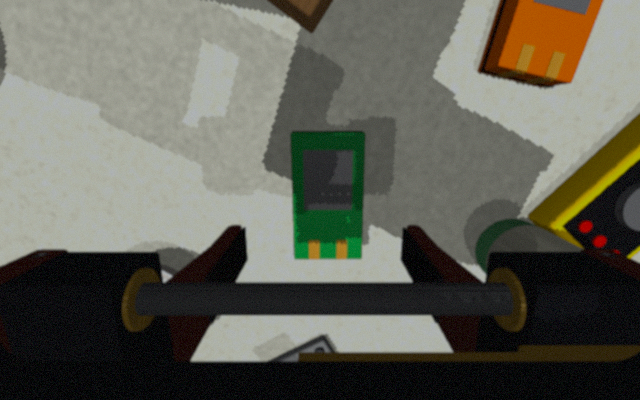

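The wrist view shows the pack centred between the fingers, with its contacts at (327,249) nearest the gripper. It puts the pack at (468.8,141.4), which agrees with the top camera. I'll descend to about 10 mm and grip.

```bash
python3 -m jog '[[1,[-0.35,4,0.1],[0,-0.006,0]],[1,[-0.35,8,0.1],[0,-0.006,0]],[1,[-0.35,10.5,0.1],[0,-0.006,0]],[1,[-0.35,11.1,0.1],[0,-0.006,0]],[1,[-0.35,11.1,0.1],[0,-0.006,0]],[1,[-0.35,11.1,0.1],[0,-0.006,0]]]'; python3 -c "
from h import *
go([468.7,141.2,10],-56.6)"
```

```text
t: 3.0
ee_pos: [467.2, 140.6, 10.3]
orientation: [-1.429, 0.767, -0.77]
ft_force: [0.2, -1.3, -0.7]
width: 88.1
t 3.00 ee [467.2 140.6  10.3] F [ 0.2 -1.3 -0.7] w 88.1 q [ 0.27  0.59  2.03  0.    0.51 -0.32]
shift [0.03 0.03 0.15] turn [-0.003  0.002  0.001] alt [ 1.00e-03 -3.14e+00  4.00e-03]
```

Well aligned; grip and lift.

```bash
python3 -m jog '[[0.5,[0,0,0.15],[0,0,0]],[0.5,[0,0,0.15],[0,0,0]],[0.5,[0,0,0.15],[0,0,0]],[0.5,[0,0,0.15],[0,0,0]],[0.5,[0,0,0.15],[0,0,0]],[0.5,[0,0,0.15],[0,0,0]]]'; python3 -m jog '[[0.5,[0,-4,0],[0,0,0]],[0.5,[0,-9,0],[0,0,0]],[0.5,[0,-14,0],[0,0,0]],[0.5,[0,-18,0],[0,0,0]],[0.5,[0,-18,0],[0,0,0]],[0.5,[0,-18,0],[0,0,0]]]'; python3 -c "
from h import *
go([618.2,-89.2,190],-28)"
```

```text
t: 3.6
ee_pos: [467.7, 141.4, 9.2]
orientation: [-1.43, 0.768, -0.769]
ft_force: [-0.7, 0.7, 7.3]
width: 60.3
t: 4.2
ee_pos: [466.7, 141.0, 188.7]
orientation: [-1.43, 0.768, -0.769]
ft_force: [0.5, -0.3, -2.9]
width: 59.9
t 4.20 ee [466.7 141.  188.7] F [ 0.5 -0.3 -2.9] w 59.9 q [ 0.27  0.27  1.96 -0.    0.92 -0.32]
shift [27.56 -0.12 -0.09] turn [-0.001 -0.497  0.   ] alt [-1.000e-03  2.645e+00 -1.000e-03]
```

```bash
python3 -m jog '[[0.5,[5,-0.3,0],[0,-0.1,0]],[0.5,[10,-0.3,0],[0,-0.2,0]],[0.5,[15,-0.3,0],[0,-0.3,0]],[0.5,[20,-0.3,0],[0,-0.4,0]],[0.5,[24,-0.3,0],[0,-0.497,0]],[0.5,[27,-0.3,0],[0,-0.497,0]],[0.5,[27.6,-0.3,0],[0,-0.497,0]],[0.5,[27.6,-0.3,0],[0,-0.497,0]]]'; python3 -m jog '[[0.5,[0,0,0],[0,0,0]],[0.5,[0,0,0],[0,0,0]],[0.5,[0,0,0],[0,0,0]]]'; python3 - <<'E'
from h import *
go([618.2,-89.2,180],-28)
im,W=cloud('top'); H=hsv(im); p=W[100:240,290:410].reshape(-1,3);h=H[100:240,290:410].reshape(-1,3)
g=(h[:,0]>45)&(h[:,0]<85)&(h[:,1]>90)&(p[:,2]>185); print(g.sum(), np.median(p[g],0))
cv2.imwrite('pics/t2.png',cv2.resize(im['color'][80:260,260:440],None,fx=3,fy=3)[:,:,::-1])
im,W=cloud('wrist'); cv2.imwrite('pics/w2.png',im['color'][:,:,::-1])
E
```

```text
t: 5.0
ee_pos: [618.0, -89.6, 188.5]
orientation: [-1.537, 0.389, -0.381]
ft_force: [0.0, 1.1, -4.0]
width: 59.8
t: 5.3
ee_pos: [618.9, -87.9, 191.5]
orientation: [-1.537, 0.383, -0.382]
ft_force: [-0.3, -0.6, -4.1]
width: 59.8
t 5.30 ee [618.9 -87.9 191.5] F [-0.3 -0.6 -4.1] w 59.8 q [-0.16  0.46  1.65  0.    1.03 -1.24]
shift [ 0.    1.15 -0.15] turn [ 0.     0.001 -0.001] alt [-1.00e-03 -3.14e+00 -0.00e+00]
4 [632.6824785  -24.02469026 315.74222405]
```

View pics/t2.png

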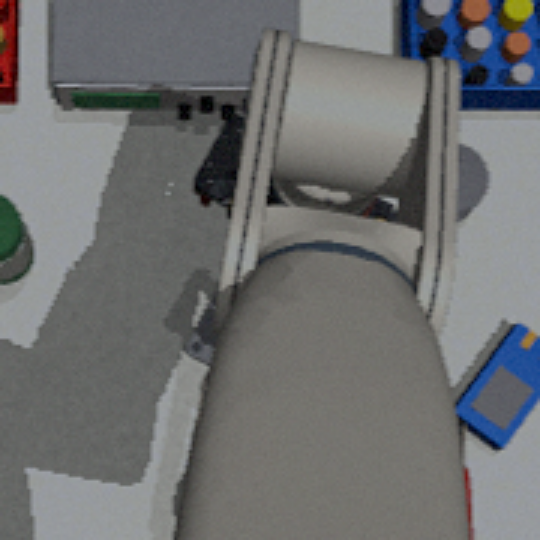

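View pics/w2.png

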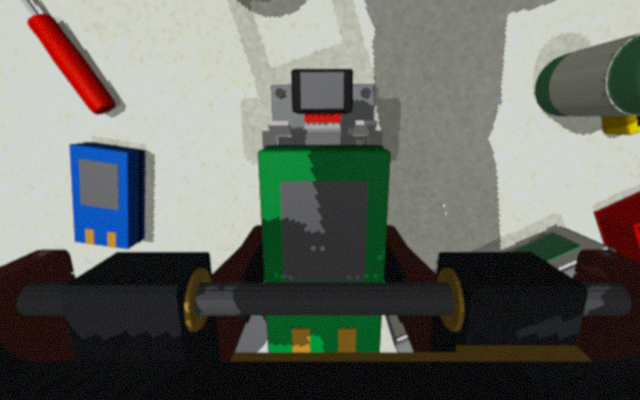

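The wrist view shows the pack held straight, contacts (300–350,340) toward the brass end. The grey housing at (322,92) is lined up with the pack axis at about 324. I'll check this numerically.

```bash
python3 - <<'E'
from h import *
im,W=cloud('wrist'); H=hsv(im)
ang=np.radians(-28); ax=np.array([np.cos(ang),np.sin(ang)]); ay=np.array([-ax[1],ax[0]])
L=(W[...,:2]-[618.2,-89.2]); s=L@ax; l=L@ay; z=W[...,2]
hm=(abs(z-126)<4)&(s<-70)&(s>-108)&(abs(l)<30); print('housing',hm.sum(),rect(np.stack([s,l],-1)[hm]),'top z',np.median(z[hm]))
print(s[hm].min(),s[hm].max(),l[hm].min(),l[hm].max())
v,u=np.indices(z.shape)
pm=(H[...,0]>45)&(H[...,0]<85)&(H[...,1]>90)&(u>250)&(u<400)&(v>140)&(v<355)
print('pack z',np.percentile(z[pm],[5,25,50,75,95])); pz=np.median(z[pm])
pm=(abs(z-pz)<5)&(abs(s)<70)&(abs(l)<40)&(v<260); print(rect(np.stack([s,l],-1)[pm]),s[pm].min(),l[pm].min(),l[pm].max())
a=np.polyfit(s[pm],z[pm],1);print('tilt x',a[0])
im,W=cloud('scene'); cv2.imwrite('pics/s2.png',cv2.resize(im['color'][120:280,180:340],None,fx=3.5,fy=3.5,interpolation=2)[:,:,::-1])
E
```

```text
housing 2664 ((-87.3016586303711, -0.0914459228515625), (29.183643341064453, 43.768959045410156), 0.05938408523797989) top z 126.17604657374528
-101.91482591528157 -72.71427447562463 -21.98144430667477 21.805203589056326
pack z [nan nan nan nan nan]Traceback (most recent call last):
  File "<stdin>", line 10, in <module>
    return umr_minimum(a, axis, None, out, keepdims, initial, where)
ValueError: zero-size array to reduction operation minimum which has no identity
```

```bash
python3 - <<'E'
from h import *
im,W=cloud('wrist'); H=hsv(im)
ang=np.radians(-28); ax=np.array([np.cos(ang),np.sin(ang)]); ay=np.array([-ax[1],ax[0]])
L=(W[...,:2]-[618.8,-89.5]); s=L@ax; l=L@ay; z=W[...,2]
v,u=np.indices(z.shape)
pm=(H[...,0]>45)&(H[...,0]<85)&(H[...,1]>90)&(u>250)&(u<400)&(v>140)&(v<355)
pz=np.nanmedian(z[pm]); print('pack z',pz,np.nanpercentile(z[pm],[5,95]))
pm=(abs(z-pz)<5)&(abs(s)<70)&(abs(l)<40)&(v<260); print(rect(np.stack([s,l],-1)[pm]),s[pm].min(),s[pm].max(),l[pm].min(),l[pm].max())
print('tilt x',np.polyfit(s[pm],z[pm],1)[0],'y',np.polyfit(l[pm],z[pm],1)[0])
go([618.8,-89.5,150],-28)
im,W=cloud('scene'); cv2.imwrite('pics/s2.png',cv2.resize(im['color'][120:280,180:340],None,fx=3.5,fy=3.5,interpolation=2)[:,:,::-1])
E
```

```text
pack z 216.5327782909213 [215.0125449  217.67927007]
((-28.058578491210938, 1.072845458984375), (77.67731475830078, 53.163307189941406), 89.98654174804688) -54.6468426904692 -1.4719170272753919 -37.76986773803128 39.907427812334234
tilt x 0.009708866388416632 y -0.0004199500630771475
t 5.50 ee [619.4 -88.5 192. ] F [-0.2 -0.5 -3.6] w 59.7 q [-0.16  0.46  1.65  0.    1.03 -1.24]
shift [-0.01  4.2  -0.12] turn [-0.     0.001  0.   ] alt [ 1.000e-03 -3.141e+00  0.000e+00]
```

View pics/s2.png

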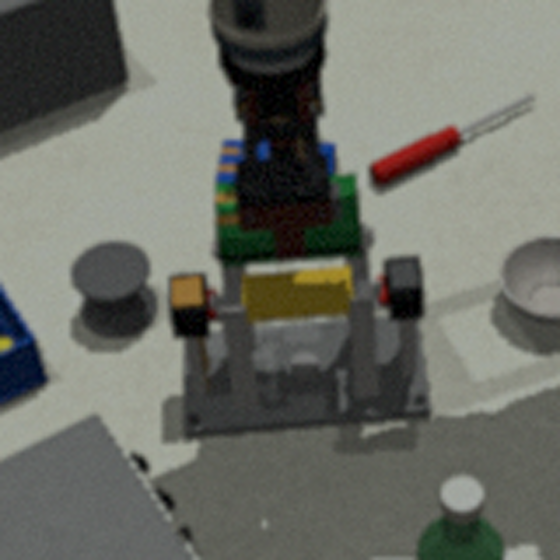

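```bash
python3 -m jog '[[0.5,[0,2,-0.1],[0,0,0]],[0.5,[0,4,-0.1],[0,0,0]],[0.5,[0,5,-0.1],[0,0,0]],[0.5,[0,5.5,-0.1],[0,0,0]],[0.5,[0,6,-0.1],[0,0,0]],[0.5,[0,6.5,-0.1],[0,0,0]],[0.5,[0,6.5,-0.1],[0,0,0]]]';  python3 -c "
from h import *
go([618.8,-89.5,70.5],-28)"
```

```text
t: 6.25
ee_pos: [618.9, -89.8, 126.5]
orientation: [-1.537, 0.383, -0.383]
ft_force: [0.5, 0.3, -3.8]
width: 59.5
t 6.25 ee [618.9 -89.8 126.5] F [ 0.5  0.3 -3.8] w 59.5 q [-0.16  0.54  1.69 -0.    0.91 -1.25]
shift [-0.02  5.6   0.03] turn [ 0. -0. -0.] alt [0.    3.142 0.   ]
```

```bash
python3 -m jog '[[0.5,[0,0.5,0],[0,0,0]],[0.5,[0,1,0],[0,0,0]],[0.5,[0,1.5,0],[0,0,0]],[0.5,[0,2,0],[0,0,0]],[0.5,[0,2.5,0],[0,0,0]],[0.5,[0,3,0],[0,0,0]],[0.5,[0,3,0],[0,0,0]],[0.5,[0,3,0],[0,0,0]]]';  python3 -c "
from h import *
go([618.8,-89.5,70.5],-28)"
```

```text
t: 7.05
ee_pos: [619.7, -90.0, 97.1]
orientation: [-1.536, 0.382, -0.384]
ft_force: [1.5, -0.3, 4.3]
width: 59.9
t 7.05 ee [619.7 -90.   97.1] F [ 1.5 -0.3  4.3] w 59.9 q [-0.16  0.58  1.7   0.    0.86 -1.25]
shift [-0.1   2.66 -0.  ] turn [-0.    -0.     0.001] alt [-2.000e-03  3.141e+00 -1.000e-03]
```

```bash
python3 -m jog '[[0.5,[0,0.5,0],[0,0,0]],[0.5,[0,1,0],[0,0,0]],[0.5,[0,1.5,0],[0,0,0]],[0.5,[0,2,0],[0,0,0]],[0.5,[0,2.4,0],[0,0,0]],[0.5,[0,2.7,0],[0,0,0]],[0.5,[0,2.7,0],[0,0,0]],[0.5,[0,2.7,0],[0,0,0]]]';  python3 - <<'E'
from h import *
go([618.8,-89.5,70],-28)
im,W=cloud('scene'); cv2.imwrite('pics/s3.png',cv2.resize(im['color'][150:250,210:320],None,fx=5,fy=5,interpolation=2)[:,:,::-1])
im,W=cloud('wrist'); cv2.imwrite('pics/w3.png',im['color'][:,:,::-1])
E
```

```text
t: 7.85
ee_pos: [619.7, -89.9, 70.8]
orientation: [-1.536, 0.382, -0.384]
ft_force: [-0.5, 0.8, 10.8]
width: 59.7
t 7.85 ee [619.7 -89.9  70.8] F [-0.5  0.8 10.8] w 59.7 q [-0.16  0.62  1.71  0.    0.81 -1.25]
shift [-0.1   0.08 -0.  ] turn [-0.001 -0.     0.001] alt [-2.000e-03  3.141e+00 -1.000e-03]
```

View pics/w3.png

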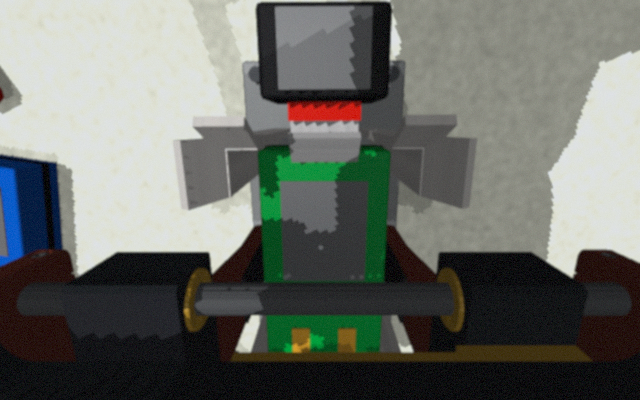

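View pics/s3.png

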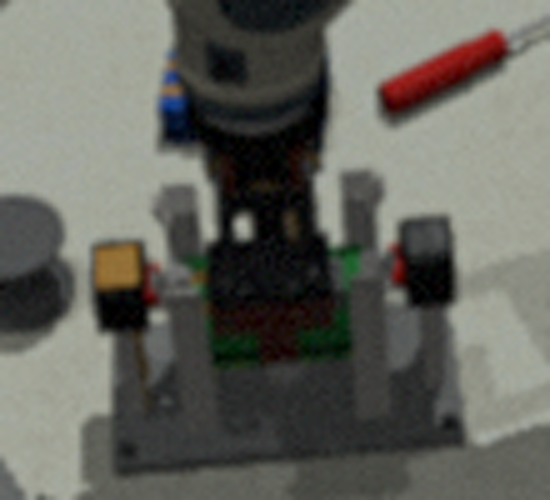

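The catch nose at (325,150) now covers the pack's end. Next I'll open the fingers and see whether the pack stays down.

```bash
python3 -m jog '[[1,[0,0,0],[0,0,0]],[1,[0,0,0],[0,0,0]],[1,[0,0,0],[0,0,0]],[1,[0,0,0],[0,0,0]],[1,[0,0,0],[0,0,0]]]'; python3 -m jog '[[1,[0,-2,0],[0,0,0]],[1,[0,-6,0],[0,0,0]],[1,[0,-10,0],[0,0,0]],[1,[0,-15,0],[0,0,0]],[1,[0,-15,0],[0,0,0]]]';  python3 - <<'E'
from h import *
go([518.6,-309,222],-36.35)
im,W=cloud('scene'); cv2.imwrite('pics/s4.png',cv2.resize(im['color'][150:250,210:320],None,fx=5,fy=5,interpolation=2)[:,:,::-1])
im,W=cloud('wrist'); cv2.imwrite('pics/w4.png',im['color'][:,:,::-1])
H=hsv(im);g=(H[...,0]>45)&(H[...,0]<85)&(H[...,1]>90)&(np.hypot(W[...,0]-619,W[...,1]+90)<70); print(g.sum(),np.nanmedian(W[g][:,2]))
E
```

```text
t: 8.45
ee_pos: [618.8, -89.8, 69.4]
orientation: [-1.537, 0.384, -0.383]
ft_force: [-0.1, 0.2, -0.2]
width: 87.4
t: 8.95
ee_pos: [623.0, -90.5, 227.0]
orientation: [-1.536, 0.374, -0.393]
ft_force: [-0.3, -0.1, 0.9]
width: 88.3
t 8.95 ee [623.  -90.5 227. ] F [-0.3 -0.1  0.9] w 88.3 q [-0.16  0.42  1.62 -0.    1.09 -1.25]
shift [  1.04   0.41 -24.19] turn [-0.005  0.146  0.011] alt [ 0.017 -2.996  0.007]
9322 310.86258349326954
```

View pics/w4.png

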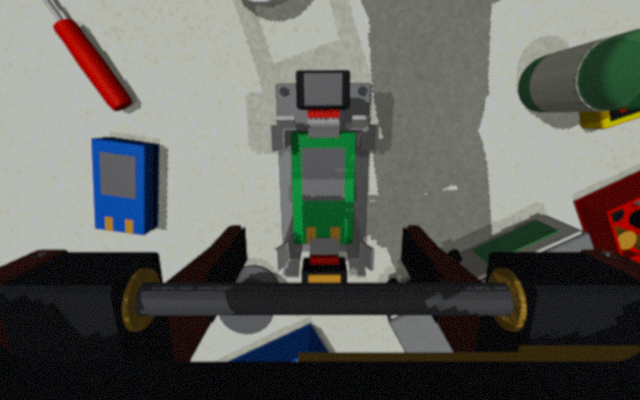

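View pics/s4.png

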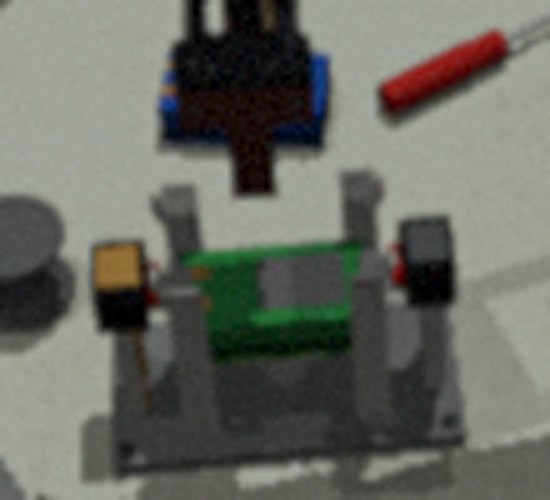

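Green is held down, with both noses over its ends at (322,125) and (322,262). Now the blue pack.

```bash
python3 -m jog '[[1,[0.2,0.2,-5],[0,0.03,0]],[1,[0.4,0.3,-10],[0,0.06,0]],[1,[0.6,0.4,-15],[0,0.09,0]],[1,[0.8,0.4,-20],[0,0.12,0]],[1,[1,0.4,-23.5],[0,0.146,0]],[1,[1,0.4,-24.2],[0,0.146,0]],[1,[1,0.4,-24.2],[0,0.146,0]],[1,[1,0.4,-24.2],[0,0.146,0]]]'; python3 - <<'E'
from h import *
im,W=cloud('wrist'); cv2.imwrite('pics/w5.png',im['color'][:,:,::-1])
m=(np.hypot(W[...,0]-518,W[...,1]+309)<75)&(W[...,2]>26)&(W[...,2]<42); print(m.sum(),rect(W[m]),np.median(W[m][:,2]))
H=hsv(im);g=(H[...,0]>45)&(H[...,0]<85)&(H[...,1]>90)&(np.hypot(W[...,0]-619,W[...,1]+90)<70)&(W[...,2]<140); print(g.sum(),np.nanmedian(W[g],0))
im,W=cloud('top');H=hsv(im);g=(H[...,0]>45)&(H[...,0]<85)&(H[...,1]>90)&(np.hypot(W[...,0]-619,W[...,1]+90)<70)&(W[...,2]<140); print(g.sum(),np.nanmedian(W[g],0))
go([518.8,-309,120],-36.35)
E
```

```text
t: 9.85
ee_pos: [514.1, -307.1, 214.5]
orientation: [-1.512, 0.498, -0.495]
ft_force: [-0.1, -0.2, -0.1]
width: 87.9
4930 ((518.7532348632812, -308.6832275390625), (60.05030059814453, 109.75048065185547), 53.428714752197266) 34.09482782505643
5966 [ 621.59462362 -103.9485371    99.78042505]
502 [632.52421762 -92.89955469  99.46998535]
t 9.95 ee [ 514.6 -306.8  215.1] F [ 0.5 -0.1  0.5] w 88.0 q [-0.56  0.39  1.69  0.    1.05 -1.5 ]
shift [0.48 9.51 0.06] turn [-0.     0.001 -0.001] alt [-2.00e-03 -3.14e+00  0.00e+00]
```

View pics/w5.png

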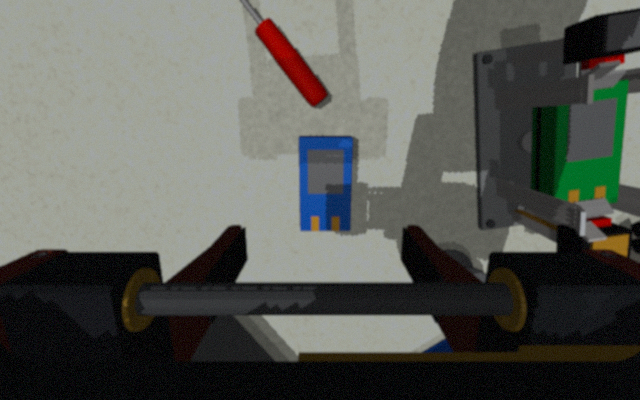

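Green's top measures 99.8 mm, right under the catches. Blue is centred at (326,183) in the wrist view, so I'll descend.

```bash
python3 -m jog '[[1,[0.45,5,0.05],[0,0.003,0]],[1,[0.45,9.5,0.05],[0,0.003,0]],[1,[0.45,13.5,0.05],[0,0.003,0]],[1,[0.45,17,0.05],[0,0.003,0]],[1,[0.45,19.5,0.05],[0,0.003,0]],[1,[0.45,20.4,0.05],[0,0.003,0]],[1,[0.45,20.4,0.05],[0,0.003,0]],[1,[0.45,20.4,0.05],[0,0.003,0]]]'; python3 -c "
from h import *
go([518.8,-308.7,10],-36.5)"
```

```text
t: 10.75
ee_pos: [519.1, -310.4, 12.7]
orientation: [-1.513, 0.498, -0.5]
ft_force: [1.4, -0.2, -0.3]
width: 88.1
t 10.75 ee [ 519.1 -310.4   12.7] F [ 1.4 -0.2 -0.3] w 88.1 q [-0.56  0.69  1.77  0.    0.68 -1.49]
shift [-0.13  0.27  0.12] turn [-0.     0.     0.002] alt [ 2.000e-03 -3.141e+00  0.000e+00]
```

```bash
python3 -m jog '[[1,[-0.1,0.3,0.1],[0,0,0]],[1,[-0.1,0.3,0.1],[0,0,0]],[0.5,[-0.1,0.3,0.1],[0,0,0]],[0.5,[-0.1,0.3,0.1],[0,0,0]],[0.5,[-0.1,0.3,0.1],[0,0,0]],[0.5,[-0.1,0.3,0.1],[0,0,0]],[0.5,[-0.1,0.3,0.1],[0,0,0]],[0.5,[-0.1,0.3,0.1],[0,0,0]]]'; python3 -m jog '[[0.5,[0,0,0],[0,0,0]],[0.5,[0,-4,0],[0,0,0]],[0.5,[0,-9,0],[0,0,0]],[0.5,[0,-14,0],[0,0,0]],[0.5,[0,-18,0],[0,0,0]],[0.5,[0,-18,0],[0,0,0]],[0.5,[0,-18,0],[0,0,0]]]'; python3 -c "
from h import *
go([618.8,-89.5,190],-28)"
```

```text
t: 11.55
ee_pos: [518.0, -309.1, 8.8]
orientation: [-1.512, 0.499, -0.5]
ft_force: [0.7, 1.0, 2.2]
width: 60.0
t: 12.25
ee_pos: [517.5, -309.0, 188.6]
orientation: [-1.513, 0.499, -0.5]
ft_force: [-0.3, -0.2, -4.3]
width: 59.7
t 12.25 ee [ 517.5 -309.   188.6] F [-0.3 -0.2 -4.3] w 59.7 q [-0.56  0.43  1.71 -0.    1.   -1.49]
shift [-4.93 -0.15 23.66] turn [ 0.    -0.149  0.   ] alt [-0.     2.993  0.   ]
```

```bash
python3 -m jog '[[0.5,[-1,-0.2,5],[0,-0.03,0]],[0.5,[-2,-0.2,10],[0,-0.06,0]],[0.5,[-3,-0.2,15],[0,-0.09,0]],[0.5,[-4,-0.2,19.5],[0,-0.12,0]],[0.5,[-4.7,-0.2,22.5],[0,-0.149,0]],[0.5,[-4.9,-0.2,23.7],[0,-0.149,0]],[0.5,[-4.9,-0.2,23.7],[0,-0.149,0]],[0.5,[-4.9,-0.2,23.7],[0,-0.149,0]]]'; python3 -m jog '[[0.5,[0,0,0],[0,0,0]],[0.5,[0,0,0],[0,0,0]]]'; python3 - <<'E'
from h import *
im,W=cloud('wrist'); H=hsv(im); cv2.imwrite('pics/w6.png',im['color'][:,:,::-1])
ang=np.radians(-28); ax=np.array([np.cos(ang),np.sin(ang)]); ay=np.array([-ax[1],ax[0]])
L=(W[...,:2]-[618.8,-89.5]); s=L@ax; l=L@ay; z=W[...,2]
hm=(abs(z-126)<4)&(s<-70)&(s>-108)&(abs(l)<30); print('housing',rect(np.stack([s,l],-1)[hm]))
v,u=np.indices(z.shape)
pm=(H[...,0]>100)&(H[...,0]<130)&(H[...,1]>90)&(u>250)&(u<400)&(v>140)&(v<355)
print('pack z',np.nanmedian(z[pm])); pm=pm&(v<230)
print(rect(np.stack([s,l],-1)[pm&(z>0)]),np.polyfit(s[pm&(z>0)],z[pm&(z>0)],1)[0])
go([618.8,-89.5,127],-28)
E
```

```text
t: 13.05
ee_pos: [618.4, -90.2, 188.9]
orientation: [-1.537, 0.386, -0.381]
ft_force: [0.2, 0.3, -2.2]
width: 59.9
t: 13.25
ee_pos: [619.0, -90.9, 190.4]
orientation: [-1.537, 0.385, -0.384]
ft_force: [0.0, -0.7, -4.1]
width: 59.9
housing ((-87.7841567993164, -0.1873950958251953), (43.80218505859375, 29.523242950439453), 89.97093200683594)
pack z 215.4733940235495
((-34.96065902709961, 2.5642471313476562), (69.51374816894531, 43.32638168334961), 83.96392059326172) 0.09491145562761838
t 13.30 ee [619.2 -90.8 190.6] F [-0.6  0.1 -4. ] w 60.0 q [-0.16  0.46  1.65 -0.    1.03 -1.24]
shift [-0.09  6.36  0.1 ] turn [ 0.    -0.002 -0.   ] alt [0.   3.14 0.  ]
```

View pics/w6.png

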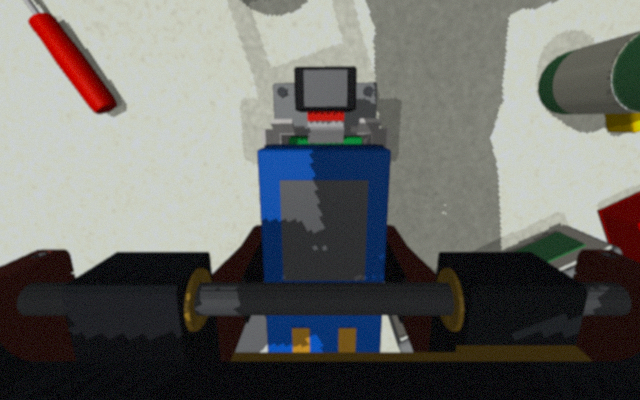

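Blue is held straight with its contacts (300–350,340) toward the brass end, and the magazine is where expected. I'll descend now.

```bash
python3 -m jog '[[0.5,[0,2,0.1],[0,0,0]],[0.5,[0,4,0.1],[0,0,0]],[0.5,[0,5,0.1],[0,0,0]],[0.5,[0,5.5,0.1],[0,0,0]],[0.5,[0,6,0.1],[0,0,0]],[0.5,[0,6.4,0.1],[0,0,0]],[0.5,[0,6.4,0.1],[0,0,0]]]';  python3 -m jog '[[0.5,[0,0.5,0],[0,0,0]],[0.5,[0,1,0],[0,0,0]],[0.5,[0,1.5,0],[0,0,0]],[0.5,[0,2,0],[0,0,0]],[0.5,[0,2.5,0],[0,0,0]],[0.5,[0,3,0],[0,0,0]],[0.5,[0,3,0],[0,0,0]],[0.5,[0,3,0],[0,0,0]]]';  python3 -c "
from h import *
go([618.8,-89.5,70],-28)"
```

```text
t: 14.0
ee_pos: [620.1, -88.7, 126.6]
orientation: [-1.537, 0.383, -0.383]
ft_force: [-0.2, 0.5, -3.7]
width: 59.9
t: 14.8
ee_pos: [621.1, -88.7, 97.9]
orientation: [-1.536, 0.382, -0.385]
ft_force: [-1.9, -0.0, 7.3]
width: 59.7
t 14.80 ee [621.1 -88.7  97.9] F [-1.9 -0.   7.3] w 59.7 q [-0.16  0.58  1.7   0.    0.86 -1.24]
shift [-0.17  2.79 -0.18] turn [-0.001 -0.     0.002] alt [-3.000e-03  3.142e+00 -1.000e-03]
```

```bash
python3 -m jog '[[0.5,[-0.1,0.5,-0.1],[0,0,0]],[0.5,[-0.1,1,-0.1],[0,0,0]],[0.5,[-0.1,1.5,-0.1],[0,0,0]],[0.5,[-0.1,2,-0.1],[0,0,0]],[0.5,[-0.1,2.4,-0.1],[0,0,0]],[0.5,[-0.1,2.8,-0.1],[0,0,0]],[0.5,[-0.1,2.8,-0.1],[0,0,0]],[0.5,[-0.1,2.8,-0.1],[0,0,0]]]';  python3 - <<'E'
from h import *
go([618.8,-89.5,70],-28)
im,W=cloud('wrist'); cv2.imwrite('pics/w7.png',im['color'][:,:,::-1]); z=W[...,2]; H=hsv(im)
v,u=np.indices(z.shape)
pm=(H[...,0]>100)&(H[...,0]<130)&(H[...,1]>90)&(u>250)&(u<400)&(v>140)&(v<355); print(np.nanmedian(z[pm]))
E
```

```text
t: 15.6
ee_pos: [621.1, -88.9, 71.1]
orientation: [-1.536, 0.38, -0.387]
ft_force: [-1.2, 2.2, 13.1]
width: 59.5
t 15.60 ee [621.1 -88.9  71.1] F [-1.2  2.2 13.1] w 59.5 q [-0.16  0.62  1.71  0.    0.81 -1.24]
shift [-0.18  0.1  -0.17] turn [-0.002 -0.     0.004] alt [-7.000e-03  3.141e+00 -3.000e-03]
96.3855843866279
```

View pics/w7.png

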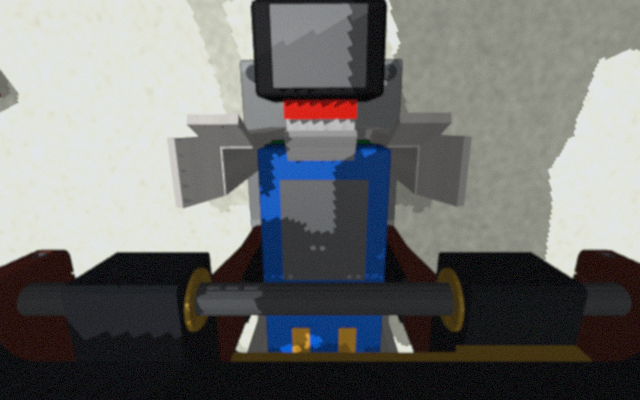

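The nose covers the edge at (322,150). I'll press about 1.2 mm more for margin, then release.

```bash
python3 -m jog '[[0.5,[0,0.12,0],[0,0,0]],[0.5,[0,0.12,0],[0,0,0]],[0.5,[0,0.12,0],[0,0,0]]]'; python3 -m jog '[[1,[0,0,0],[0,0,0]],[1,[0,0,0],[0,0,0]],[1,[0,0,0],[0,0,0]],[1,[0,0,0],[0,0,0]],[1,[0,0,0],[0,0,0]]]'; python3 -m jog '[[1,[0,-2,0],[0,0,0]],[1,[0,-6,0],[0,0,0]],[1,[0,-10,0],[0,0,0]],[1,[0,-14,0],[0,0,0]],[1,[0,-17,0],[0,0,0]],[1,[0,-17,0],[0,0,0]],[1,[0,-17,0],[0,0,0]]]';  python3 - <<'E'
from h import *
go([518.6,-309,222],-36.35)
im,W=cloud('scene'); cv2.imwrite('pics/s8.png',cv2.resize(im['color'][150:250,210:320],None,fx=5,fy=5,interpolation=2)[:,:,::-1])
im,W=cloud('wrist'); cv2.imwrite('pics/w8.png',im['color'][:,:,::-1])
ang=np.radians(-28); ax=np.array([np.cos(ang),np.sin(ang)]); ay=np.array([-ax[1],ax[0]])
L=(W[...,:2]-[618.8,-89.5]); s=L@ax; l=L@ay; z=W[...,2]
H=hsv(im);g=(H[...,0]>100)&(H[...,0]<130)&(H[...,1]>90)&(abs(s)<70)&(abs(l)<40)&(z<140); print(g.sum(),np.percentile(z[g],[5,50,95]))
g&=z>95; print(s[g].min(),s[g].max(),l[g].min(),l[g].max(),'tilt',np.polyfit(s[g],z[g],1)[0])
E
```

```text
t: 15.95
ee_pos: [621.1, -88.9, 70.0]
orientation: [-1.536, 0.38, -0.387]
ft_force: [-0.6, 2.3, 13.9]
width: 59.9
t: 16.45
ee_pos: [618.6, -89.0, 67.2]
orientation: [-1.537, 0.384, -0.383]
ft_force: [-0.2, 0.5, 0.2]
width: 88.1
t: 17.15
ee_pos: [618.8, -89.1, 237.7]
orientation: [-1.537, 0.382, -0.384]
ft_force: [-0.6, 0.2, -1.1]
width: 88.0
t 17.15 ee [618.8 -89.1 237.7] F [-0.6  0.2 -1.1] w 88.0 q [-0.16  0.41  1.62 -0.    1.12 -1.24]
shift [  1.48   1.57 -24.12] turn [-0.     0.146  0.001] alt [ 1.000e-03 -2.996e+00  1.000e-03]
3943 [ 98.73538053 100.00526275 101.22828313]
-53.08842429231212 56.483327181143295 -28.575126594107005 31.58003794016126 tilt -0.0011443403611970729
```

View pics/w8.png

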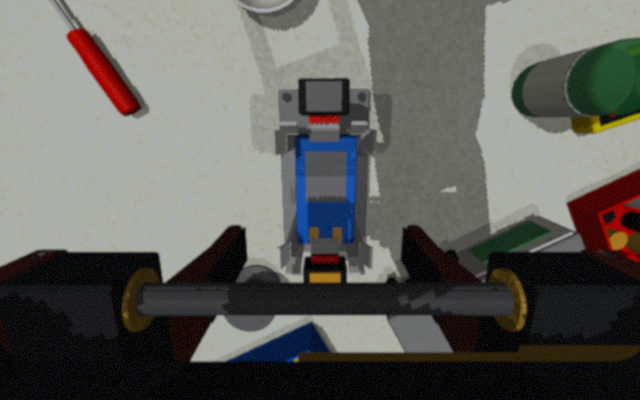

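View pics/s8.png

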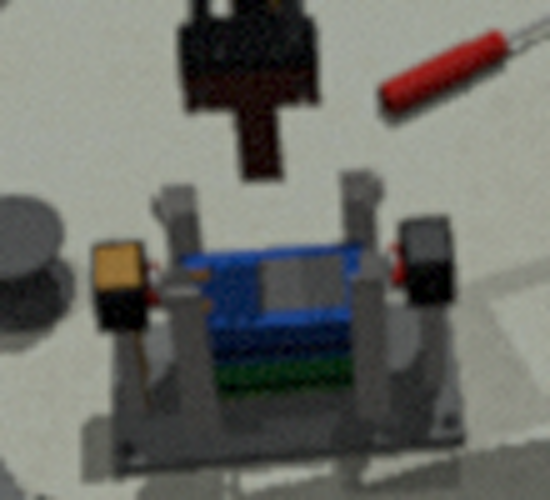

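Blue lies on green with its top at 100.0 mm, flat, centred within about 2 mm, and with both catches over it. The gripper is clear, so I'm handing in.

```bash
python3 -c "
from workcell import ctrl
print(ctrl.close_job())"
```

```text
the job is handed in; nothing more can be done
None
```

I loaded both packs into the magazine, green first and blue on top, and handed the job in at about 17 s of the 70 s allowed. Each pack was gripped on its long sides, lowered between the guides, pushed down until the catches snapped, and released; no verdict was reported.

- **Green pack:** its top measured 99.8 mm after release, against a catch underside of 100 mm.
- **Blue pack:** its top measured 100.0 mm with a tilt of about 0.001 rad. It is centred within about 2 mm, with its contacts at the brass end.
- **Catches:** in the pictures both noses lie over the blue pack's ends. I judged this from the images and heights, as there is no direct catch reading.
- **Push force:** the wrist force peaked at about 11 N for green and 14 N for blue.
- **Other objects:** the last pictures show the gripper clear of the magazine. I didn't re-measure the orange pack or the other bench items, but the arm never worked near them and no unexpected forces appeared.

The one disagreement was the scene camera, which placed the magazine about 2 to 3 mm from where the top and wrist cameras did. I used the top and wrist values.

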